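# Tilt the gel tray out of its tank and lay it on the light box

## Task

Take the white gel tray out of the narrow grey gel tank: one end of it is caught under the black electrode housing, so raise the end with the upright pull plate first and draw the tray out at a slant. Then lay it flat on the light box, fully inside the raised frame, set down gently rather than dropped, and let go. Leave the beaker, the flask and the brown bottle standing where they are.

Things in the scene. Friction and masses are not known exactly. Their poses are not given: they have to be found in the camera images.
- tank: Grey gel tank, fixed to the counter: an open-topped trough, outside 170 (its x) x 96 (y) x 62 mm high, walls 5 mm, floor 6 mm thick, inside 160 x 86 mm. Origin at the centre of its underside, z up. The end with the black electrode housing is -x (toward the robot, give or take the yaw); the opening left above is 130 mm long, shorter than the tray.
- tank_housing (a point): Lower inner edge of the tank's black electrode housing, mid-width (tank x = -50 mm, z = 34 mm), axes as the tank's. From here the housing reaches 30 mm back to the -x end wall and up to 64 mm above the counter (two terminals to 74 mm), over the full inside width; below it 28 mm is clear above the tank floor.
- tray: White gel tray, loose, 110 to 200 g: plate 150 (its x) x 66 (y) x 5 mm, rims along both long edges to 8 mm. Upright pull plate 10 mm thick (x), 50 wide (y), centred at x = +38 mm, top 45 mm above the underside. Origin: centre of the underside, z up. It starts flat on the tank floor, nearly parallel to the tank, -x end under the housing, pull plate's middle about 42 mm from the inside of the tank's +x wall.
- tray_center (a point): Middle of the tray's 5 mm plate (2.5 mm above its underside), axes as the tray's.
- tray_pull (a point): The place to grip: middle of the tray's upright pull plate, 25 mm above the tray's underside (20 mm above the plate, 20 mm below the pull plate's top); x is across its 10 mm thickness, y along its 50 mm width.
- light_box: White light box, fixed to the counter, 201 x 122 mm, origin at the centre of its underside, z up, its long side along its x. Flat panel 180 (x) x 100 (y) mm, 31.5 mm above the counter, inside a raised grey frame whose top is 39.5 mm above the counter.
- beaker: Glass beaker, 54 mm across, 68 mm tall, standing to the left of tank and light box; origin at the centre of its underside. Not to be disturbed.
- flask: Conical glass flask, 62 mm across, 103 mm tall, further to the left; origin at the centre of its underside. Not to be disturbed.
- brown_bottle: Small brown bottle with a black cap, 50 mm across, 92 mm tall, to the right of tank and light box; origin at the centre of its underside. Not to be disturbed.
- retort_stand: Fixed burette stand behind the work, an obstacle only: base plate 208 (x) x 155 (y) x 26 mm, origin at the middle of its underside; a tall upright rod, and glass taps reaching to 35 mm on the robot's side of the origin, 0.25 m and more above the counter. Swing the arm past it close to the robot.

How it is judged:
By the outcome, as a careful person would: the job done as asked, in the order asked, and still so for the second after the job is handed in, with the robot touching nothing.
It also fails if it takes over 45 s, if anything falls off the work surface, if the arm or the gripper's body presses on something with over 40 N, if the wrist force passes 120 N, or if a joint passes its speed limit or range.

## Robot

A 6-joint arm with a two-finger parallel gripper is mounted at the origin on a cart in front of the work surface, level with it; the furniture and walls round the work are solid. World frame = base frame: x ahead of the robot, y to its left, z up, the work surface at z = 0. Lengths are in m, angles in rad, forces in N, time in s.
With the tool pointing down it reaches from about 0.425 to 0.95 m from the base axis. Payload 3.5 kg.
Tool frame: the origin (TCP) lies midway between the tips of the shut fingers; the grasp point (between the pads) lies 19 mm behind it (ctrl.pinch_z is the distance from the TCP to the grasp point, in m); z points along the fingers, y is the line along which they close (so a half turn about z gives the same grasp; the last joint's range is limited). The gripper opens to 85 mm and grips with 20 to 120 N. Pads are 22 mm wide; open, the fingers measure 114 mm over their backs; the gripper's body (76 mm by 85 mm) begins 54 mm behind the grasp point. The pads swing forward as they close: fully open they stand 13 mm farther back than shut.
Start: joints at [-1.32, 0.286, 1.577, -0, 1.279, -0.15], TCP at [0.263, -0.621, 0.231] pointing down, gripper open.
Joint ranges: [-2.77, 2.77], [-0.9, 2.22], [0.21, 2.48], [-1.53, 4.67], [0.24, 2.81], [-2.84, 2.84]. Speed limits (rad/s): [2.79, 2.79, 3.14, 3.14, 3.14, 3.14].

## Interface

Orientations are given as a unit quaternion [x, y, z, w].
In Python, from plant import get_state, viewer, sign_off, ctrl gives the robot as it stands. The module is installed in compiled form; this text tells all that it offers.
- The arm moves only by the shell command python3 -m handwheel 'ROWS' [FORCE]. ROWS is JSON, a list that holds one entry, the list of rows, each a list of 5 numbers: the finger opening in m, from 0 to 0.0854, then the shift along the tool's x, y, z in m, then the turn about the tool's z in degrees. In form: [[[claw, x, y, z, spin], ...]]. A call has 1 to 12 rows; each row shifts and turns the commanded pose from where the row before left it, along the tool's axes as they then stand; what a row does not reach is not made up. A row lasts 1/12 s, in which the tool goes at most 41.7 mm and 7.16 degrees, less where a joint would pass 70% of its speed; a pose out of reach is approached as far as the arm can. A call is refused whole if a number of a shift passes 0.0417 or a number of a turn 7.16, either way. A call with a gripper value outside its range is refused whole. The fingers move at their own pace and stop on an object; FORCE is the grip in N (left out, the last holds). Time passes only in rows, so rows that do not move let the fingers close. It gives the time, the measured TCP pose, the force, the opening and the grip force at its end, in the units of the state.
- get_state(): the state, without advancing time (a new reading comes with each control period).
- viewer.read_camera(name): name is "scene" or "top" or "wrist"; returns the picture (384x512x3 uint8, blue, green, red); there is no depth.
- viewer.camera_params(name): a dict with "fov_y" (degrees; the focal length in pixels is half the picture's height over the tangent of half this angle, whatever the lens; pixels are square), "cx", "cy" (the principal point, pixels), "k1" (the pictures are not rectified: a ray, as slopes to the right and down, at radius r is drawn at 1 + k1 r^2 times it, then the intrinsics apply), "xyz" and "attitude" of the camera in the world; the wrist camera has in their place "hand_eye" (4x4, takes a point from camera to tool coordinates, whose origin is the TCP and whose axes are the flange's). Camera axes: x right, y up, looking along -z (the intrinsics and any distortion apply to the point x, -y, -z); pixel columns grow to the right and rows downward; lengths in m; the calibration is good to about 2 mm. A picture is of the moment at which its call begins: read the wrist's pose just before it. camera_params takes no time and is no camera call.
- sign_off(): hands the job in; it is judged then, once.
Trained networks look in the newest picture that a camera, given by its name, has taken for a name from the list of things; names that differ only in an ending like _2 or _b are one class to them, and where a whole thing is asked for, a point or a joint stands for the part that bears it (a point fixed in the world has none). Each returns a list of dicts, best first, with "confidence" (0 to 1); they miss things now and then, are a little off and sometimes report something else, mostly with a low value. They report only what shows in the picture. A call takes as long as a camera call.
- viewer.look_for(camera, name): "extent" ([left, top, width, height] as shares, 0 to 1, of the picture: columns of its width, rows of its height, round what is visible of it).
- viewer.outline_of(camera, name): "mask" (384x512 bool, what is visible of it) and "extent" ([left, top, width, height] as shares, 0 to 1, of the picture: columns of its width, rows of its height, round what is visible of it).
- viewer.pinpoint(camera, name): "xy" ([column, row] as shares, 0 to 1, of the picture: columns of its width, rows of its height: a listed point, or the origin of a listed thing).
The state is a dict: "time": time; "qpos": joint angles; "dq": joint speeds; "joint_efforts": joint torques, N m; "eef_pos": TCP position; "tcp_rot": TCP orientation; "contact_force": force on the tool from outside, world axes, zero at the start; "wrist_torque": the same for the moment, N m; "opening": opening from 0.0 (shut) to 1.0 (fully open); "finger_force": force on a finger pad.
Only numpy, scipy, OpenCV 4.12 (cv2) and the standard library are available. Lean on these libraries where they do the work, as an engineer would, in place of code of your own. Each camera call takes 0.05 s, during which the arm holds its last target. There are 200 camera calls.

## Working session

There is one attempt and no reset: what is moved stays moved. The work goes in short steps, Python scripts to look and compute and a shell command to move; the robot and the scene stay as the last step left them, time stands still between calls to the robot, and variables do not carry over. Pictures are saved under pics/ and viewed, at most 10 in all, crops included, and the job is handed in when it is done.

```bash
mkdir -p pics; cat > h.py <<'E'
import numpy as np, cv2
from scipy.spatial.transform import Rotation as R
from plant import get_state, viewer, sign_off, ctrl
def cam(name, st=None):
    p=viewer.camera_params(name)
    f=192/np.tan(np.radians(p["fov_y"])/2)
    K=np.array([[f,0,p["cx"]],[0,f,p["cy"]],[0,0,1.]]); D=np.array([p["k1"],0,0,0,0.])
    if "hand_eye" in p:
        st=st or get_state(); T=np.eye(4); T[:3,:3]=R.from_quat(st["tcp_rot"]).as_matrix(); T[:3,3]=st["eef_pos"]
        M=T@np.array(p["hand_eye"])
        Rc,t=M[:3,:3],M[:3,3]
    else:
        a=np.array(p["attitude"],float); Rc=a if a.shape==(3,3) else R.from_quat(a).as_matrix(); t=np.array(p["xyz"])
    return K,D,Rc,t
def ray(c,uv):
    K,D,Rc,t=c
    q=cv2.undistortPoints(np.array([[uv]],float),K,D)[0,0]
    d=Rc@np.array([q[0],-q[1],-1]); return t,d/np.linalg.norm(d)
def onplane(c,uv,z):
    t,d=ray(c,uv); return t+d*(z-t[2])/d[2]
def proj(c,X):
    K,D,Rc,t=c; P=(np.atleast_2d(X)-t)@Rc*[1,-1,-1]
    return cv2.projectPoints(P,np.zeros(3),np.zeros(3),K,D)[0][:,0]
def tri(rs):
    A=0;b=0
    for t,d in rs:
        M=np.eye(3)-np.outer(d,d);A=A+M;b=b+M@t
    X=np.linalg.solve(A,b); return X,[np.linalg.norm((np.eye(3)-np.outer(d,d))@(X-t))for t,d in rs]
E
python3 - <<'E'
from h import *
s=get_state(); print(s["eef_pos"],s["tcp_rot"],s["opening"],ctrl.pinch_z)
for n in("scene","top"):
    print(n,viewer.camera_params(n)); cv2.imwrite(f"pics/{n}0.png",viewer.read_camera(n))
cs={n:cam(n) for n in("scene","top")}
for o in["tank","tank_housing","tray_pull","tray_center","light_box","beaker","flask","brown_bottle","retort_stand"]:
    rs=[]
    for n in cs:
        r=viewer.pinpoint(n,o)
        if r:
            uv=np.array(r[0]["xy"])*[512,384]; rs.append(ray(cs[n],uv)); print(o,n,uv.round(1),round(r[0]["confidence"],2),onplane(cs[n],uv,{"tank_housing":.034,"tray_pull":.031,"tray_center":.0085}.get(o,0)).round(3))
    if len(rs)>1: X,e=tri(rs); print("   tri",X.round(4),np.round(e,4))
E
```

```text
[ 0.26321376 -0.62084731  0.22993514] [ 9.79988888e-01  1.99048607e-01 -6.18989310e-05 -1.19455620e-03] 1.0003733749685058 0.0187
scene {'fov_y': 56.150121289731416, 'cx': 248.5592487831899, 'cy': 191.79500161361614, 'k1': 0.032792849749558504, 'xyz': array([0.05302334, 0.74200641, 0.77881585]), 'attitude': array([-0.10571758,  0.45153411,  0.86198706, -0.20474143])}
top {'fov_y': 44.50860158588777, 'cx': 253.46578374890942, 'cy': 199.8155028559215, 'k1': 0.013697195855472116, 'xyz': array([ 0.35037258, -0.1896633 ,  1.41024637]), 'attitude': array([ 0.04626786, -0.05142494, -0.69932423,  0.71144949])}
tank scene [275.5 182. ] 0.85 [ 0.49  -0.371  0.   ]
tank top [310.4 221.2] 0.81 [ 0.485 -0.371  0.   ]
   tri [ 0.4869 -0.3701  0.0014] [0.0026 0.0026]
tank_housing scene [289.2 175.3] 0.86 [ 0.442 -0.391  0.034]
tank_housing top [315.2 236.6] 0.95 [ 0.436 -0.381  0.034]
   tri [ 0.4371 -0.3794  0.0417] [0.0013 0.0013]
tray_pull scene [269.6 173.2] 0.53 [ 0.518 -0.375  0.031]
tray_pull top [307.  211.1] 0.71 [ 0.512 -0.357  0.031]
   tri [ 0.5101 -0.3555  0.0442] [0.0002 0.0002]
tray_center scene [277.7 185.3] 0.36 [ 0.469 -0.342  0.008]
tray_center top [310.1 221.2] 0.57 [ 0.484 -0.369  0.008]
   tri [ 0.4835 -0.373  -0.0143] [0.0026 0.0026]
light_box scene [247.8 208.9] 0.63 [ 0.509 -0.166  0.   ]
beaker scene [275.7 182.2] 0.7 [ 0.489 -0.37   0.   ]
flask scene [218.7 281.5] 0.93 [0.432 0.167 0.   ]
flask top [131.7 232. ] 0.68 [0.443 0.165 0.   ]
   tri [ 0.4392  0.1644 -0.0054] [0.0043 0.0043]
brown_bottle scene [305.3 161.6] 0.58 [ 0.439 -0.578  0.   ]
brown_bottle top [376.6 238.1] 0.53 [ 0.437 -0.57   0.   ]
   tri [ 0.4365 -0.5687  0.0054] [0.0003 0.0003]
```

```bash
python3 -c "
import cv2
a=cv2.imread('pics/top0.png')[110:310,60:460];cv2.imwrite('pics/t1.png',cv2.resize(a,None,fx=2,fy=2,interpolation=3))
a=cv2.imread('pics/scene0.png')[90:340,130:400];cv2.imwrite('pics/s1.png',cv2.resize(a,None,fx=2.2,fy=2.2,interpolation=3))"
```

```text
(no output)
```

View pics/t1.png

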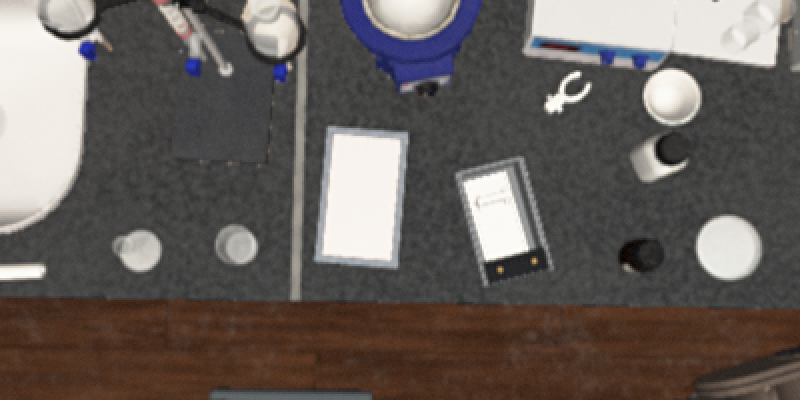

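View pics/s1.png

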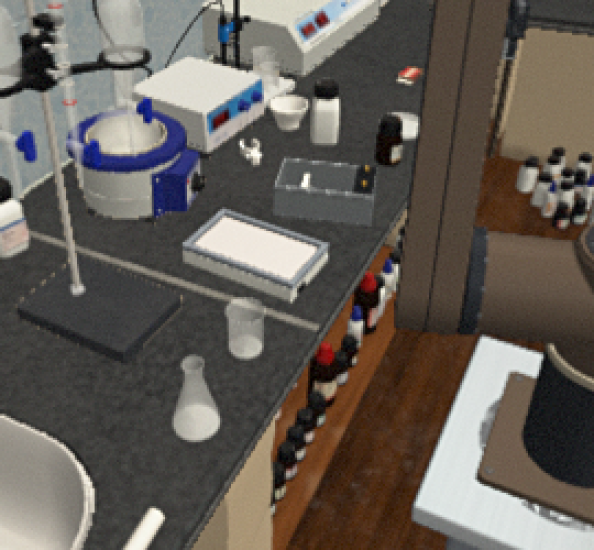

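The top view shows the tank (crop px ~505,222, housing at the bottom), the light box (~362,197), the beaker (237,245) and the bottle (642,253). The scene view agrees. The tool can't tilt, so I plan to grip the pull plate across its 50 mm width and let the tray pivot between the pads.

```bash
python3 - <<'E'
from h import *
c=cam("top")
def rect(px,z):
    P=np.array([onplane(c,np.array(p)/2+[60,110],z) for p in px]); 
    e=P[0]+P[1]-P[2]-P[3]
    print(P.round(4).tolist(),"cen",P.mean(0).round(4),"yaw",np.degrees(np.arctan2(e[1],e[0])).round(2),"len",np.linalg.norm(e)/2)
rect([(457,172),(523,157),(552,270),(486,286)],.062)
rect([(327,127),(408,131),(397,268),(316,261)],.0395)
for n in("top",):
  for o in("tank","light_box","tray","tray_pull"):
    r=viewer.outline_of(n,o)
    if r:
        m=r[0]["mask"].astype(np.uint8); cc,_=cv2.findContours(m,0,2); k=max(cc,key=cv2.contourArea)
        b=cv2.boxPoints(cv2.minAreaRect(k)); z={"tank":.062,"light_box":.0395,"tray":.015,"tray_pull":.031}[o]
        P=np.array([onplane(c,q,z) for q in b]);print(o,r[0]["confidence"],P[:,:2].round(3).tolist(),P.mean(0).round(4))
s=get_state(); print(R.from_quat(s["tcp_rot"]).as_matrix().round(3))
E
```

```text
[[0.5511, -0.2996, 0.062], [0.5749, -0.3956, 0.062], [0.4116, -0.4366, 0.062], [0.3872, -0.342, 0.062]] cen [ 0.4812 -0.3685  0.062 ] yaw 14.31 len 0.1688526263995716
[[0.6185, -0.1078, 0.0395], [0.6147, -0.2282, 0.0395], [0.4116, -0.2149, 0.0395], [0.4198, -0.0968, 0.0395]] cen [ 0.5162 -0.1619  0.0395] yaw -3.45 len 0.20130004068675272
tank 0.78 [[0.552, -0.29], [0.582, -0.391], [0.416, -0.437], [0.386, -0.338]] [ 0.4841 -0.3643  0.062 ]
light_box 0.92 [[0.419, -0.095], [0.623, -0.103], [0.617, -0.23], [0.413, -0.219]] [ 0.5182 -0.1616  0.0395]
tray 0.9 [[0.543, -0.31], [0.563, -0.375], [0.445, -0.409], [0.425, -0.345]] [ 0.494  -0.3601  0.015 ]
tray_pull 0.63 [[0.543, -0.307], [0.563, -0.374], [0.443, -0.408], [0.423, -0.342]] [ 0.4931 -0.3579  0.031 ]
[[ 0.921  0.39   0.   ]
 [ 0.39  -0.921 -0.   ]
 [ 0.     0.    -1.   ]]
```

```bash
python3 -m handwheel '[[[0.056,0.033,-0.014,0,0],[0.056,0.033,-0.014,0,0],[0.056,0.033,-0.014,0,0],[0.056,0.033,-0.014,0,0],[0.056,0.033,-0.014,0,0],[0.056,0.033,-0.014,0,0],[0.056,0.033,-0.014,0,0],[0.056,0.033,-0.014,0,0],[0.056,0.033,-0.014,0,0],[0.056,0.033,-0.014,0,0],[0.056,0,0,0,4.4],[0.056,0,0,0,4.3]]]' 20
python3 - <<'E'
from h import *
s=get_state();c=cam("wrist",s);im=viewer.read_camera("wrist");cv2.imwrite("pics/w1.png",im)
print(s["time"],s["eef_pos"],s["opening"],"campos",c[3], (c[2]@[0,0,-1]).round(2))
for o,z in(("tray_pull",.031),("tray_center",.0085),("tank_housing",.034),("tank",0)):
    for r in viewer.pinpoint("wrist",o)[:1]:
        uv=np.array(r["xy"])*[512,384];print(o,r["confidence"],uv.round(1),onplane(c,uv,z).round(4))
a=np.radians(14.3);u=np.array([np.cos(a),np.sin(a),0]);v=np.array([-u[1],u[0],0])
P=np.array([.482,-.369,0])+[x*u+y*v+[0,0,z] for x,y,z in((85,48,62),(85,-48,62),(-85,48,62),(-85,-48,62),(38,25,51),(38,-25,51)) for x,y,z in[(x/1e3,y/1e3,z/1e3)]]
print(proj(c,P).round(0).tolist())
E
```

```text
time: 2.2
eef_pos: [0.5141, -0.3618, 0.2314]
tcp_rot: [0.992, 0.124, 0.0, 0.0]
contact_force: [-0.2, 0.3, 0.6]
opening: 0.652
finger_force: 0.0
2.2 [ 0.51414914 -0.36176411  0.23142562] 0.6523159697462755 campos [ 0.58584801 -0.34359999  0.37456176] [-0.28 -0.07 -0.96]
tray_pull 0.64 [243.9 165.2] [ 0.5156 -0.3535  0.031 ]
tray_center 0.77 [247.7 190.9] [ 0.481  -0.3663  0.0085]
tank_housing 0.79 [249.2 235.2] [ 0.4354 -0.3799  0.034 ]
[[201.0, 123.0], [298.0, 123.0], [208.0, 275.0], [292.0, 275.0], [226.0, 168.0], [273.0, 168.0]]
```

View pics/w1.png

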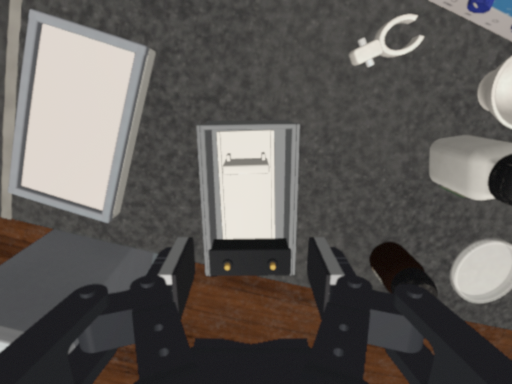

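The wrist view shows the tank with its far top corners at (197,126) and (299,125), and the pull plate at columns 222–269, row ~165. The tray sits about 2–3 mm towards +y. I'll descend and refine.

```bash
python3 -m handwheel '[[[0.056,0.005,-0.004,0.02,0],[0.056,0,0,0.033,0],[0.056,0,0,0.033,0],[0.056,0,0,0.02,0],[0.056,0,0,0,0],[0.056,0,0,0,0]]]'
python3 - <<'E'
from h import *
s=get_state();c=cam("wrist",s);im=viewer.read_camera("wrist");np.save("c.npy",np.array(c,dtype=object),allow_pickle=True)
cv2.imwrite("pics/w2.png",cv2.resize(im[40:300,130:400],None,fx=2.2,fy=2.2,interpolation=3))
print(s["time"],s["eef_pos"],s["opening"])
for o,z in(("tray_pull",.031),("tray_center",.0085),("tank_housing",.034)):
    for r in viewer.pinpoint("wrist",o)[:1]:
        uv=np.array(r["xy"])*[512,384];print(o,r["confidence"],uv.round(1),onplane(c,uv,z).round(4))
E
```

```text
time: 2.95
eef_pos: [0.5155, -0.3587, 0.1242]
tcp_rot: [0.992, 0.124, -0.001, -0.001]
contact_force: [0.1, 1.3, 0.4]
opening: 0.658
finger_force: 0.0
2.95 [ 0.51553581 -0.35865609  0.12416935] 0.6582549804572758
tray_pull 0.93 [248.7 197.4] [ 0.5143 -0.357   0.031 ]
tray_center 0.96 [248.8 228.5] [ 0.4789 -0.3658  0.0085]
tank_housing 0.97 [252.3 291.8] [ 0.4324 -0.3809  0.034 ]
```

View pics/w2.png

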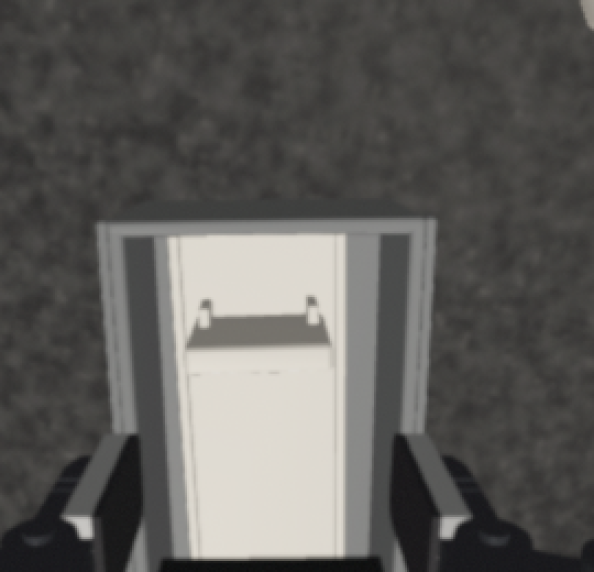

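Finger slabs are only ~7 mm thick near the tips (crop px 110–140), so there is ample room in the tank. The pull plate's top face spans crop px 187–331, rows 347–372.

```bash
python3 - <<'E'
from h import *
s=get_state();c=cam("wrist",s)
g=lambda p,z: onplane(c,np.array(p)/2.2+[130,40],z)
for l,z,ps in(("plate top",.051,[(187,348),(330,347),(188,372),(332,370)]),("tank far outer",.062,[(97,222),(434,219)]),("tank inner sides",.062,[(123,237),(409,235)])):
    P=np.array([g(p,z) for p in ps]);print(l,P[:,:2].round(4).tolist(),P.mean(0).round(4), "yaw",np.degrees(np.arctan2(*(P[1]-P[0])[[0,1]]*[1,-1])).round(2))
    M=R.from_quat(s["tcp_rot"]).as_matrix();print("   tool",(M.T@(P.mean(0)-s["eef_pos"])).round(4))
# finger tips midpoint px
print("tips mid px",(140+393)/2, proj(c,s["eef_pos"])*2.2-np.array([130,40])*2.2)
E
```

```text
plate top [[0.515, -0.3336], [0.5272, -0.3804], [0.5067, -0.3358], [0.5195, -0.3833]] [ 0.5171 -0.3583  0.051 ] yaw 14.61
   tool [-0.0002 -0.0022  0.0772]
tank far outer [[0.5514, -0.2987], [0.5776, -0.3982]] [ 0.5645 -0.3484  0.062 ] yaw 14.73
   tool [ 0.0481 -0.      0.0663]
tank inner sides [[0.5488, -0.3073], [0.571, -0.3922]] [ 0.5599 -0.3498  0.062 ] yaw 14.62
   tool [0.0433 0.0002 0.0663]
tips mid px 266.5 [[265.44415074 464.72760454]]
```

```bash
python3 -m handwheel '[[[0.058,0,-0.002,0.02,-0.4],[0.058,0,0,0.03,0],[0.058,0,0,0.025,0],[0.058,0,0,0.005,0],[0.058,0,0,0,0]]]' 
python3 - <<'E'
from h import *
s=get_state();c=cam("wrist",s);im=viewer.read_camera("wrist")
print(s["time"],s["eef_pos"],s["opening"],s["contact_force"],viewer.pinpoint("wrist","tray_pull")[:1])
cv2.imwrite("pics/w3.png",im)
E
```

```text
time: 3.57
eef_pos: [0.5166, -0.3582, 0.0459]
tcp_rot: [0.992, 0.128, 0.001, 0.001]
contact_force: [0.8, -2.9, -2.0]
opening: 0.677
finger_force: 1.1
3.5667 [ 0.51655937 -0.35820032  0.04585264] 0.6774223787051603 [ 0.84857717 -2.90441128 -2.0244596 ] [{'xy': [0.4824, 0.6245], 'confidence': 0.94}]
```

View pics/w3.png

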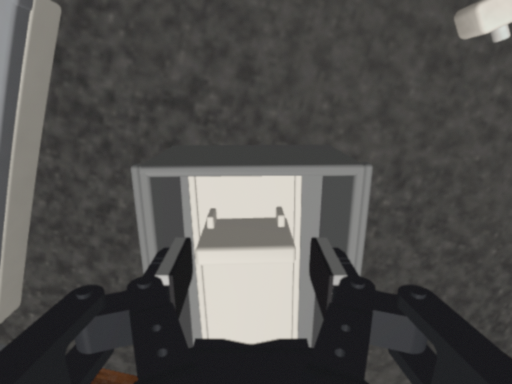

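Plate top is centred at px (245,255), the finger gap at 251.5, so I'll shift ~2 mm to −y of the tool and descend carefully.

```bash
python3 - <<'E'
from h import *
s=get_state();c=cam("wrist",s);M=R.from_quat(s["tcp_rot"]).as_matrix()
P=onplane(c,(245.5,255),.051);print((M.T@(P-s["eef_pos"])).round(4))
E
python3 -m handwheel '[[[0.058,0,-0.002,0.006,0],[0.058,0,0,0.006,0],[0.058,0,0,0,0]]]'
```

```text
[-0.     -0.0026 -0.004 ]
time: 3.92
eef_pos: [0.5181, -0.3582, 0.0365]
tcp_rot: [0.992, 0.128, 0.003, 0.005]
contact_force: [3.6, -6.3, -0.1]
opening: 0.681
finger_force: 3.7
```

A −y force shows that the left finger's back is rubbing the tank's +y wall. The fingers already straddle the plate top, so I'll back off, close lightly, drag the tray to the middle, then reopen narrowly and go deeper.

```bash
python3 -m handwheel '[[[0.055,0,0.002,0,0],[0.052,0,0,0,0],[0.045,0,0,0,0],[0.045,0,0,0,0],[0.045,0,0,0,0],[0.045,0,0,0,0]]]' 20
python3 -m handwheel '[[[0.045,0,0.001,0,0],[0.045,0,0.001,0,0],[0.045,0,0,0,0]]]' 20
python3 - <<'E'
from h import *
s=get_state();c=cam("wrist",s);im=viewer.read_camera("wrist")
cv2.imwrite("pics/w4.png",cv2.resize(im[140:384,100:410],None,fx=2.4,fy=2.4,interpolation=3))
E
```

```text
time: 4.42
eef_pos: [0.516, -0.3563, 0.0339]
tcp_rot: [0.992, 0.128, -0.0, -0.0]
contact_force: [-1.8, 1.3, 5.4]
opening: 0.58
finger_force: 21.6
time: 4.67
eef_pos: [0.516, -0.3565, 0.034]
tcp_rot: [0.992, 0.128, -0.001, -0.003]
contact_force: [-2.6, 6.5, 9.2]
opening: 0.579
finger_force: 22.0
```

View pics/w4.png

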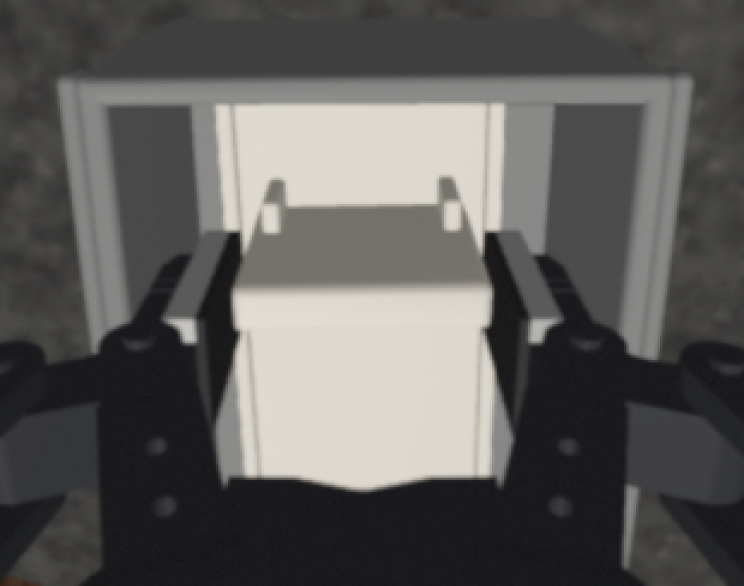

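The fingers hold the plate (opening ~49.4 mm), with about 13 mm of overlap. Lift slightly first and centre in the tank.

```bash
python3 -m handwheel '[[[0.04,0,0,-0.003,0],[0.04,0,0,-0.003,0],[0.04,0,0,-0.003,0],[0.04,0,0,-0.003,0],[0.04,0,0,0,0]]]' 35
python3 -m handwheel '[[[0.04,0,0,-0.003,0],[0.04,0,0,-0.003,0],[0.04,0,0,0,0]]]'
python3 - <<'E'
from h import *
s=get_state();c=cam("wrist",s);im=viewer.read_camera("wrist")
cv2.imwrite("pics/w5.png",cv2.resize(im[140:384,100:410],None,fx=2,fy=2,interpolation=3))
E
```

```text
time: 5.13
eef_pos: [0.5166, -0.359, 0.0457]
tcp_rot: [0.992, 0.128, 0.0, 0.0]
contact_force: [0.1, 0.2, -0.8]
opening: 0.573
finger_force: 36.4
time: 5.38
eef_pos: [0.5168, -0.3591, 0.052]
tcp_rot: [0.992, 0.128, 0.0, 0.0]
contact_force: [-0.1, 0.2, -1.7]
opening: 0.573
finger_force: 36.4
```

View pics/w5.png

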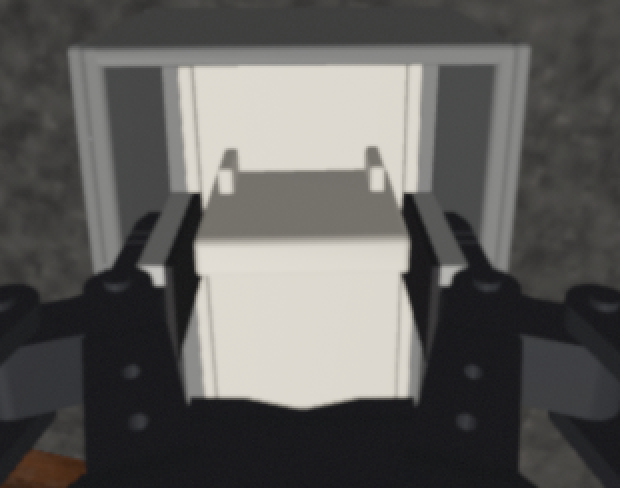

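The tray lifts with the grip and is now centred in the tank (tray 180–420, rim 70–528). Now I'll raise along the arc so the tray pivots on the housing.

```bash
python3 -m handwheel '[[[0.04,-0.001,0,-0.004,0],[0.04,-0.001,0,-0.004,0],[0.04,-0.001,0,-0.004,0],[0.04,-0.001,0,-0.004,0],[0.04,0,0,0,0]]]'
python3 -m handwheel '[[[0.04,-0.0015,0,-0.004,0],[0.04,-0.002,0,-0.004,0],[0.04,-0.002,0,-0.004,0],[0.04,-0.002,0,-0.004,0],[0.04,0,0,0,0]]]'
python3 - <<'E'
from h import *
s=get_state();c=cam("wrist",s);im=viewer.read_camera("wrist")
cv2.imwrite("pics/w6.png",cv2.resize(im[140:384,100:410],None,fx=2,fy=2,interpolation=3))
E
```

```text
time: 5.85
eef_pos: [0.512, -0.3595, 0.0674]
tcp_rot: [0.992, 0.127, -0.0, -0.001]
contact_force: [-3.0, 0.0, -6.1]
opening: 0.571
finger_force: 37.0
time: 6.27
eef_pos: [0.5056, -0.3619, 0.0845]
tcp_rot: [0.992, 0.127, 0.001, 0.0]
contact_force: [0.3, 0.1, -5.2]
opening: 0.575
finger_force: 37.2
```

View pics/w6.png

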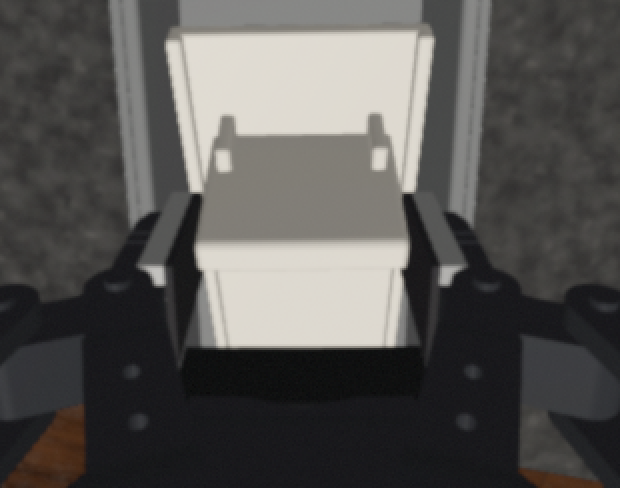

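It pivots as planned: the +x end is up (~20°), with the black housing edge now visible over the tray at row ~348. A bit more tilt, then I draw it out along the slant.

```bash
python3 -m handwheel '[[[0.04,-0.002,0,-0.004,0],[0.04,-0.003,0,-0.004,0],[0.04,0,0,-0.002,0],[0.04,0.005,0,-0.0022,0],[0.04,0.007,0,-0.0032,0],[0.04,0.008,0,-0.0037,0],[0.04,0.008,0,-0.0037,0],[0.04,0,0,0,0]]]'
python3 -m handwheel '[[[0.04,0.008,0,-0.004,0],[0.04,0.008,0,-0.004,0],[0.04,0.005,0,-0.003,0],[0.04,0,0,0,0]]]'
python3 - <<'E'
from h import *
s=get_state();print(s["eef_pos"])
cv2.imwrite("pics/t7.png",np.hstack([cv2.resize(viewer.read_camera("wrist")[140:384,100:410],None,fx=1.2,fy=1.2),cv2.resize(viewer.read_camera("scene")[120:220,200:340],(410,293),interpolation=3)]))
E
```

```text
time: 6.98
eef_pos: [0.5307, -0.3563, 0.1089]
tcp_rot: [0.992, 0.128, 0.002, 0.002]
contact_force: [-0.6, -0.9, -0.8]
opening: 0.574
finger_force: 37.5
time: 7.32
eef_pos: [0.5497, -0.3506, 0.1186]
tcp_rot: [0.992, 0.128, 0.001, 0.001]
contact_force: [0.7, -0.3, -1.4]
opening: 0.57
finger_force: 37.5
[ 0.54966492 -0.35056713  0.11857042]
```

View pics/t7.png

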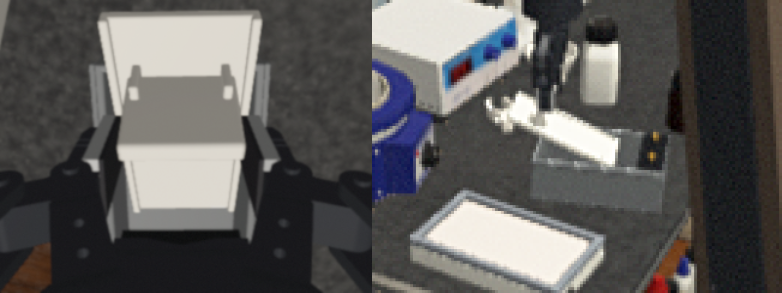

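The tray is out from under the housing; its −x end hangs free above the trough. Now I lift, carry it over the light box and turn.

```bash
python3 -m handwheel '[[[0.04,0,0,-0.02,0],[0.04,0,0,-0.025,0],[0.04,0,0,-0.015,0],[0.04,0.005,-0.025,0,0],[0.04,0.005,-0.031,0,0],[0.04,0.005,-0.031,0,0],[0.04,0.005,-0.031,0,0],[0.04,0.005,-0.031,0,0],[0.04,0.005,-0.025,0,0],[0.04,0,-0.012,0,0],[0.04,0,0,0,0]]]'
python3 -m handwheel '[[[0.04,0,0,0,4],[0.04,0,0,0,5],[0.04,0,0,0,5],[0.04,0,0,0,4],[0.04,0,0,0,0],[0.04,0,0,0,0]]]'
python3 - <<'E'
from h import *
s=get_state();print(s["eef_pos"]);M=R.from_quat(s["tcp_rot"]).as_matrix();print("yaw",np.degrees(np.arctan2(M[1,0],M[0,0])))
w=viewer.read_camera("wrist");t=viewer.read_camera("top");a=viewer.read_camera("scene")
c=cam("wrist",s)
for n,o,z in(("wrist","light_box",0),("wrist","tray_center",.1),("scene","light_box",0),("top","light_box",0)):
    r=viewer.pinpoint(n,o)
    if r: uv=np.array(r[0]["xy"])*[512,384];print(n,o,r[0]["confidence"],onplane(cam(n,s),uv,z).round(4))
cv2.imwrite("pics/m8.png",np.hstack([cv2.resize(w,(400,300)),cv2.resize(a[130:250,180:340],(400,300),interpolation=3)]))
E
```

```text
time: 8.33
eef_pos: [0.529, -0.1608, 0.1767]
tcp_rot: [0.992, 0.129, -0.001, -0.0]
contact_force: [-0.4, 0.4, -1.7]
opening: 0.571
finger_force: 37.5
time: 8.83
eef_pos: [0.5299, -0.1643, 0.1771]
tcp_rot: [1.0, -0.029, -0.0, 0.0]
contact_force: [0.3, 0.5, -1.2]
opening: 0.572
finger_force: 37.5
[ 0.52986024 -0.16428572  0.17708552]
yaw -3.3050158810670487
scene light_box 0.78 [ 0.5149 -0.1574  0.    ]
top light_box 0.74 [ 0.5147 -0.1653  0.    ]
```

View pics/m8.png

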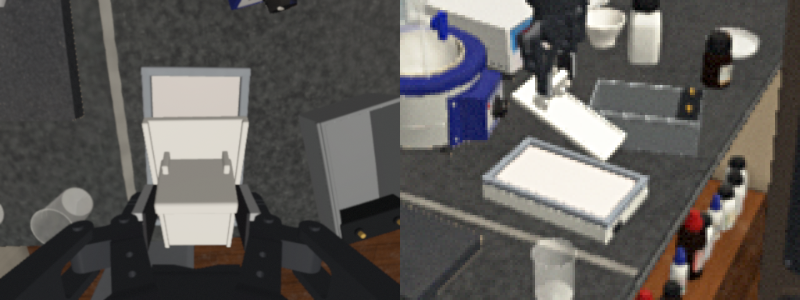

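The wrist view shows the light box far frame edge at (142–250, 68), level with the tool. I'll compute the offset.

```bash
python3 - <<'E'
from h import *
s=get_state();c=cam("wrist",s);M=R.from_quat(s["tcp_rot"]).as_matrix()
for p in((142,68),(250,68)): print((M.T@(onplane(c,np.array(p)*1.28,.0395)-s["eef_pos"])).round(4))
E
```

```text
[ 0.0849 -0.0598  0.1376]
[0.0849 0.0593 0.1376]
```

```bash
python3 -m handwheel '[[[0.04,0,0,0.02,0],[0.04,0,0,0.02,0],[0.04,0,0,0.015,0],[0.04,0,0,0.004,0],[0.04,0,0,0.003,0],[0.04,0,0,0.003,0],[0.04,0,0,0,0],[0.04,0,0,0,0]]]'
python3 -m handwheel '[[[0.04,0,0,0.003,0],[0.04,0,0,0.003,0],[0.04,0,0,0.003,0],[0.04,0,0,0,0]]]'
```

```text
time: 9.85
eef_pos: [0.5305, -0.1632, 0.1131]
tcp_rot: [1.0, -0.029, 0.001, 0.0]
contact_force: [-0.2, 0.8, -1.3]
opening: 0.572
finger_force: 37.4
time: 10.18
eef_pos: [0.5294, -0.1627, 0.1024]
tcp_rot: [1.0, -0.029, -0.001, -0.0]
contact_force: [-0.7, 0.2, -0.9]
opening: 0.573
finger_force: 37.4
```

```bash
python3 -m handwheel '[[[0.04,0.001,0,0.003,0],[0.04,0.0025,0,0.003,0],[0.04,0.0025,0,0.003,0],[0.04,0.002,0,0.003,0],[0.04,0,0,0,0]]]'
python3 -m handwheel '[[[0.04,0.002,0,0.003,0],[0.04,0.002,0,0.003,0],[0.04,0.002,0,0.003,0],[0.04,0.0015,0,0.003,0],[0.04,0,0,0,0]]]'
python3 - <<'E'
from h import *
a=viewer.read_camera("scene");w=viewer.read_camera("wrist")
cv2.imwrite("pics/m9.png",np.hstack([cv2.resize(w,(400,300)),cv2.resize(a[130:250,180:340],(400,300),interpolation=3)]))
E
```

```text
time: 10.6
eef_pos: [0.5386, -0.1637, 0.0911]
tcp_rot: [1.0, -0.029, 0.0, 0.0]
contact_force: [0.8, -0.7, 2.6]
opening: 0.573
finger_force: 37.7
time: 11.02
eef_pos: [0.5464, -0.1642, 0.0792]
tcp_rot: [1.0, -0.029, 0.001, 0.0]
contact_force: [1.8, 0.1, 3.5]
opening: 0.573
finger_force: 37.7
```

View pics/m9.png

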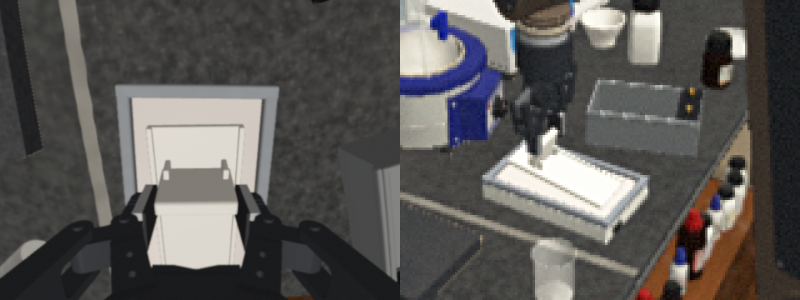

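The tray is inside the frame with its −x end on the panel, flattening as the grip lowers. That was my 11th picture, one over the limit of 10, so from here I use numbers only.

```bash
python3 -m handwheel '[[[0.04,0.0015,0,0.003,0],[0.04,0.0015,0,0.003,0],[0.04,0.001,0,0.003,0],[0.04,0.001,0,0.003,0],[0.04,0,0,0,0]]]'
python3 -m handwheel '[[[0.04,0.001,0,0.002,0],[0.04,0.001,0,0.002,0],[0.04,0,0,0.001,0],[0.04,0,0,0,0],[0.04,0,0,0,0]]]'
```

```text
time: 11.53
eef_pos: [0.5498, -0.1639, 0.0661]
tcp_rot: [1.0, -0.029, -0.001, -0.0]
contact_force: [2.6, -0.8, 2.8]
opening: 0.569
finger_force: 37.8
time: 11.95
eef_pos: [0.5517, -0.1641, 0.0617]
tcp_rot: [1.0, -0.029, -0.001, -0.0]
contact_force: [1.7, -0.0, 1.5]
opening: 0.569
finger_force: 37.7
```

```bash
python3 -m handwheel '[[[0.04,0,0,0.001,0],[0.04,0,0,0.001,0],[0.04,0,0,0,0],[0.04,0,0,0,0]]]'
python3 -m handwheel '[[[0.04,0,0,0.001,0],[0.04,0,0,0,0],[0.04,0,0,0,0]]]'
```

```text
time: 12.28
eef_pos: [0.5523, -0.1642, 0.0604]
tcp_rot: [1.0, -0.029, -0.0, -0.0]
contact_force: [-0.4, 0.7, 4.5]
opening: 0.571
finger_force: 38.0
time: 12.53
eef_pos: [0.5522, -0.1641, 0.0604]
tcp_rot: [1.0, -0.029, -0.0, -0.0]
contact_force: [-2.7, 0.5, 9.6]
opening: 0.574
finger_force: 38.4
```

It's fully seated (z stalls, force rises). I'll relieve, open, and retreat upward.

```bash
python3 -m handwheel '[[[0.04,0,0,-0.001,0],[0.052,0,0,0,0],[0.056,0,0,0,0],[0.062,0,0,0,0],[0.062,0,0,0,0],[0.062,0,0,0,0]]]' 20
python3 -m handwheel '[[[0.062,0,0,-0.004,0],[0.062,0,0,-0.01,0],[0.062,0,0,-0.02,0],[0.062,0,0,-0.03,0],[0.062,0,0,-0.04,0],[0.062,0,0,-0.03,0],[0.062,0,0,0,0],[0.062,0,0,0,0]]]'
python3 - <<'E'
from h import *
s=get_state();M=R.from_quat(s["tcp_rot"]).as_matrix();c=cam("wrist",s);viewer.read_camera("wrist")
for o,z in(("tray_center",.034),("tray_pull",.0565),("light_box",0)):
    for r in viewer.pinpoint("wrist",o)[:1]: uv=np.array(r["xy"])*[512,384];print(o,r["confidence"],onplane(c,uv,z).round(4))
for o,z in(("tray",.0365),("light_box",.0395)):
    r=viewer.outline_of("wrist",o)
    if r:
        ys,xs=np.nonzero(r[0]["mask"]);q=[(xs.min(),ys.min()),(xs.max(),ys.max())]
        k=cv2.boxPoints(cv2.minAreaRect(np.c_[xs,ys].astype(np.float32)));print(o,r[0]["confidence"],k.round(0).tolist(),[(M.T@(onplane(c,p,z)-s["eef_pos"])).round(3)[:2].tolist() for p in k])
viewer.read_camera("top");viewer.read_camera("scene")
for n in("top","scene"):
  for o,z in(("tray_center",.034),("beaker",0),("flask",0),("brown_bottle",0)):
    for r in viewer.pinpoint(n,o)[:1]: print(n,o,round(r["confidence"],2),onplane(cam(n),np.array(r["xy"])*[512,384],z).round(3))
E
```

```text
time: 13.03
eef_pos: [0.552, -0.1641, 0.0596]
tcp_rot: [1.0, -0.029, -0.0, -0.0]
contact_force: [0.4, -0.6, -0.2]
opening: 0.728
finger_force: 0.0
time: 13.7
eef_pos: [0.554, -0.165, 0.1982]
tcp_rot: [1.0, -0.029, 0.003, 0.002]
contact_force: [-0.2, 0.1, -0.8]
opening: 0.73
finger_force: 0.0
tray_center 0.89 [ 0.5152 -0.1648  0.034 ]
tray_pull 0.8 [ 0.5514 -0.1639  0.0565]
tray 0.76 [[215.0, 142.0], [282.0, 142.0], [282.0, 278.0], [215.0, 278.0]] [[0.034, -0.035], [0.034, 0.03], [-0.117, 0.035], [-0.117, -0.04]]
light_box 0.9 [[185.0, 296.0], [187.0, 113.0], [314.0, 114.0], [312.0, 297.0]] [[-0.138, -0.074], [0.063, -0.061], [0.061, 0.06], [-0.14, 0.069]]
top tray_center 0.58 [ 0.518 -0.16   0.034]
top beaker 0.64 [ 0.516 -0.16   0.   ]
top flask 0.89 [0.44  0.167 0.   ]
top brown_bottle 0.71 [ 0.436 -0.57   0.   ]
scene tray_center 0.91 [ 0.504 -0.138  0.034]
scene beaker 0.86 [0.443 0.001 0.   ]
scene flask 0.66 [0.432 0.165 0.   ]
scene brown_bottle 0.84 [ 0.447 -0.571  0.   ]
```

```bash
python3 -c "
from plant import sign_off; print(sign_off())"
```

```text
the job is handed in; nothing more can be done
None
```

The job is handed in: the tray was raised pull-plate end first, drawn out of the tank at a slant and lies flat inside the light box frame, released, at about 14 s; beaker, flask and bottle were left alone. I viewed 11 pictures, one over the limit of 10.

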